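Gauge the tablet feeder's groove and set its colour slide

ROBOT

A 7-joint arm with a two-finger parallel gripper is mounted at the origin on a cart in front of the work surface, level with it; the furniture and walls round the work are solid. World frame = base frame: x ahead of the robot, y to its left, z up, the work surface at z = 0. Lengths are in m, angles in degrees, forces in N, time in s.
With the tool pointing down it reaches from about 0.4 to 0.875 m from the base axis. Payload 6.5 kg.
Tool frame: the origin (TCP) lies between the finger pads; the fingertips stand 14 mm ahead of it and the grasp point (between the pads) lies 5 mm behind it; z points along the fingers, y is the direction in which the jaws open and shut (so a half turn about z gives the same grasp; the last joint's range is limited). The gripper opens to 85 mm and grips with 20 to 120 N. Pads are 22 mm wide; open, the fingers measure 114 mm over their backs; the gripper's body (76 mm by 85 mm) begins 54 mm behind the grasp point. The pads swing forward as they close: fully open they stand 13 mm farther back than shut.
Start: joints at [-71.402, 30.733, -0.252, 88.115, 0.149, 61.152, -4.079], TCP at [0.248, 0.601, 0.245] pointing down, gripper open.
Joint ranges: [-154.64, 154.64], [-21.42, 123.67], [-72.66, 72.17], [13.99, 137.28], [-74.86, 254.86], [10.95, 109.41], [-158.01, 158.01]. Speed limits (degrees/s): [136.94, 136.94, 180, 180, 180, 180, 180].

INTERFACE

Orientations are given as a 3x3 rotation matrix whose columns are the frame's x, y, z axes.
In Python, from rig import * gives the robot as it stands.
- The arm moves only by the tool arm_command, never from a script. Its argument "plan" is a list that holds one entry, the list of rows, each a list of 7 numbers: the turn, a rotation vector about the world's x, y, z each as a share of 0.5 rad, from -1 to 1, then the shift along the world's x, y, z each as a share of 30 cm, from -1 to 1, then the opening, from -1 (shut) to 1 (fully open). A call has 1 to 12 rows; each row is the pose to reach, as a shift and turn from the pose commanded when the call began; what a row does not reach only later rows make up. A row lasts 1/10 s, in which the tool goes at most 50 mm and 8.59 degrees, less where a joint would pass 70% of its speed; a pose out of reach is approached as far as the arm can. A call with a number of a shift or a turn outside -1 to 1 is refused whole. A call with a gripper value outside its range is refused whole. The fingers move at their own pace and stop on an object; the grip force is fixed at half the most. Time passes only in rows, so rows that repeat a pose let the fingers close. It gives the time, the measured TCP pose, the force and the opening at its end, in the units of the state.
- get_state(): the state, without advancing time (a new reading comes with each control period).
- camera(name): name is "scene" or "top" or "wrist"; returns a dict with "img" (480x640x3 uint8, red, green, blue), "z_map" (480x640 float32, m along the optical axis (not along the pixel's ray), 0 where there is no reading), "K" (3x3 intrinsics, pixels), "extrinsics" (4x4, takes a point from camera to world coordinates). Camera axes: x right, y down, z forward; pixel columns grow to the right and rows downward; lengths in m; the calibration is good to about 2 mm. The wrist camera is an equidistant fisheye: a pixel r from the principal point sees the ray r / f radians off the axis. A picture is of the moment at which its call begins.
- hand_in(): hands the job in, once; it reports no verdict.
The state is a dict: "t": time; "joint_positions": joint angles; "dq": joint speeds; "joint_torque": joint torques, N m; "eef_pos": TCP position; "tcp_rot": TCP orientation; "ft_force": force on the tool from outside, world axes, zero at the start; "ft_torque": the same for the moment, N m; "width": finger opening in m.
Only numpy, scipy, OpenCV 4.12 (cv2) and the standard library are available. Lean on these libraries where they do the work, as an engineer would, in place of code of your own. Each camera call takes 0.05 s, during which the arm holds its last target.

TASK

Check how deep the groove in the tablet feeder's plate is: take the sprung depth gauge off its stand, find the groove with the probe and press the gauge down until its foot sits flat on the plate. Then put the gauge back upright on its stand and push the feeder's black slide to the colour field (blue, green or red) that the gauge's orange marker now points at. The marker keeps the highest push, so do not press the probe far in anywhere but in the groove, and leave the bottle, dose cups, vial and tape where they are.

Things in the scene. Friction and masses are not known exactly. Their poses are not given: they have to be found in the camera images.
- feeder: tablet feeder, fixed: grey bed 160 (x) x 180 (y) x 8 mm, origin at the centre of its underside on the bench. Clamped on it is a bare-metal plate 80 (x) x 100 (y) x 30 mm, its middle 20 mm to +x of the origin, top 38 mm over the bench. The plate may sit up to 14 mm to -y or +y of the bed's centre line. Along the front (60 mm to -x) runs a 20 mm high rail with the slide and colour fields
- plate_top (a point): point at the height of the plate's top, 20 mm to +x of the bed's origin, on the BED's centre line; axes as the bed. The groove, 12 mm wide, runs along x through the plate's own middle, so it lies up to 14 mm to -y or +y of here and this pose does NOT tell where: see it, or drag the probe along y, about 5 mm pressed in, till it drops. Depth also unknown, 7 to 20 mm
- setting_slide (a joint): the black slide on the feeder's front rail, in m: 0 at the -y end, grows towards +y of the bed, to 0.137. The fields, each 30 mm long, are centred at 0.050 (blue), 0.085 (green) and 0.120 (red). It starts near 0 and stays where it is left; about 1.5 N moves it
- slide_grip (a point): point in the slide's upright grip (24 mm along x, 14 mm along y, 30 mm tall), 41.5 mm above the bench, 10 mm under the grip's top; axes as the bed. The rail's top, 20 mm above the bench, is just under the grip
- gauge: loose sprung depth gauge, about 180 g, upright on its stand: steel foot 28 (x) x 70 (y) x 8 mm with a grey housing 24 (x) x 34 (y) mm up to 88 mm above the foot's underside, and a 3 mm cap. Origin at the centre of the foot's flat underside, z up. Grip the housing across its 34 mm, about 70 mm above the underside. Its -x face has an orange marker beside bands, from below blue, green, red
- probe (a joint): how far the probe is pressed in, in m: 0 when it stands its full 30 mm out of the foot, up to 0.026. Its spring pushes it back out: 2 N at 0, rising by 3 N per cm (and about 1 N more to push the marker). With the foot flat on the plate it reads 0.030 minus the groove's depth (0.010 to 0.023)
- marker (a joint): reading of the orange drag marker, in m: the probe pushes it up and it stays at the highest value the probe has reached (it cannot be set back). 0 at the start. Up to 0.0140 it points at blue (deep groove), 0.0140 to 0.0185 green, above 0.0185 red (shallow groove); within 1.3 mm of a limit either of the two colours will do
- probe_tip (a point): round end of the gauge's probe, a thin steel pin of diameter 5 mm on the gauge's z axis, 30 mm under the foot's underside when fully out
- collar (a point): point on the probe inside the gauge that pushes the marker; moves with the probe
- pointer (a point): point on the marker; level with collar while the probe is at the highest value it has reached
- gauge_stand: fixed grey plastic stand, 60 (x) x 100 (y) mm, origin at the centre of its underside: two cheeks with a 40 mm gap between them along y. The gauge's foot lies across the tops of the cheeks, its long side along the stand's y, the probe hanging free between them
- stand_seat (a point): centre of the seat, 45 mm above the bench, where the origin of the gauge rests; axes as the stand. Lips 5 mm high leave the foot about 3 mm of play each way
- tablet_bottle: bystander: white tablet bottle with a teal band, diameter 38, 68 mm tall; origin at the centre of its underside
- dose_cups: bystander: nested clear dose cups, diameter 46, 50 mm tall; origin at the centre of the underside
- capped_vial: bystander: white capped vial, diameter 39, 66 mm tall; origin at the centre of its underside
- clear_tape: bystander: roll of tape lying flat, diameter 53, 18 mm high; origin at the centre of its underside

How it is judged:
By the outcome, as a careful person would: the job done as asked, in the order asked, and still so for the second after the job is handed in, with the robot touching nothing.
It also fails if it takes over 72 s, if anything falls off the work surface, if the arm or the gripper's body presses on something with over 40 N, if the wrist force passes 120 N, or if a joint passes its speed limit or range.

## Working session

There is one attempt and no reset: what is moved stays moved. The work goes in short steps, Python scripts to look and compute and a tool call to move; the robot and the scene stay as the last step left them, time stands still between calls to the robot, and variables do not carry over. Pictures are saved under pics/ and viewed, and the job is handed in when it is done.

Besides the shell and the picture viewer there is one more tool, called after "Call:" as name(argument=value, ...) on one line, values as JSON. arm_command: Moves the arm, as the interface text tells. Its arguments: {"type":"object","properties":{"plan":{"type":"array","items":{"type":"array","items":{"type":"array","items":{"type":"number"}}}}},"required":["plan"]}

```bash
mkdir -p pics; ls; cat > h.py <<'E'
from rig import *
import numpy as np, cv2
def snap(n,f):
    c=camera(n); cv2.imwrite('pics/'+f,c['img'][:,:,::-1]); np.savez('pics/'+f[:-4]+'.npz',**c); return c
def ray(c,u,v):
    K=c['K'];E=c['extrinsics'];d=E[:3,:3]@np.array([(u-K[0,2])/K[0,0],(v-K[1,2])/K[1,1],1]);return E[:3,3],d
def onz(c,u,v,z):
    o,d=ray(c,u,v);return o+d*(z-o[2])/d[2]
def pts(c):
    K=c['K'];E=c['extrinsics'];z=c['z_map'];v,u=np.mgrid[:480,:640]
    P=np.stack([(u-K[0,2])/K[0,0]*z,(v-K[1,2])/K[1,1]*z,z],-1)
    return P@E[:3,:3].T+E[:3,3]
def st():
    s=get_state();print('t',s['t'],'p',np.round(s['eef_pos'],4),'F',np.round(s['ft_force'],1),'w',round(s['width'],4));print(np.round(s['tcp_rot'],4).tolist(), np.round(s['joint_positions'],1));return s
E
python3 - <<'E'
from h import *
st()
for n in ['scene','top']:
    c=snap(n,n+'0.png');print(n,c['K'].tolist(),np.round(c['extrinsics'],3).tolist())
E
```

```text
pics
t 0.0 p [0.2474 0.6004 0.2444] F [ 0.4 -0.1  0.6] w 0.0853
[[-0.9246, 0.3809, -0.0006], [0.3809, 0.9246, -0.0017], [-0.0001, -0.0018, -1.0]] [-71.4  30.8  -0.3  88.2   0.1  61.2  -4.1]
scene [[478.45871193270415, 0.0, 313.0868769394298], [0.0, 478.45871193270415, 239.0521721759352], [0.0, 0.0, 1.0]] [[-0.526, -0.564, 0.636, 0.024], [-0.851, 0.34, -0.401, 0.342], [0.011, -0.752, -0.659, 0.642], [0.0, 0.0, 0.0, 1.0]]
top [[528.2579519412288, 0.0, 323.6794850742662], [0.0, 528.2579519412288, 239.18069388259846], [0.0, 0.0, 1.0]] [[-0.022, -0.998, 0.061, 0.514], [-1.0, 0.023, 0.015, -0.027], [-0.017, -0.061, -0.998, 1.01], [0.0, 0.0, 0.0, 1.0]]
```

View pics/scene0.png

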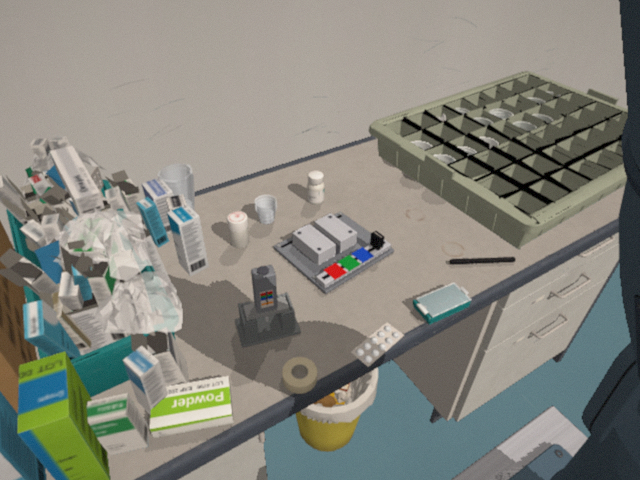

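View pics/top0.png

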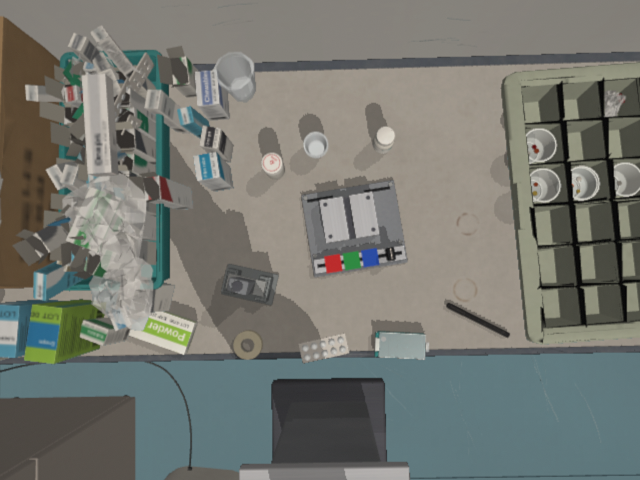

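```bash
python3 - <<'E'
from h import *
c=np.load('pics/top0.npz');im=c['img'][:,:,::-1]
cv2.imwrite('pics/z1.png',cv2.resize(im[170:290,290:420],None,fx=6,fy=5,interpolation=2)[:600,:780])
cv2.imwrite('pics/z2.png',cv2.resize(im[250:320,205:295],None,fx=8,fy=8,interpolation=2))
P=pts(c)
for (u,v) in [(335,215),(363,215),(349,215),(250,268),(249,284),(236,285),(390,253),(330,185),(245,345)]: print(u,v,np.round(P[v,u],4))
E
```

```text
335 215 [ 0.6186 -0.0341  0.0347]
363 215 [ 0.6168 -0.0857  0.0396]
349 215 [ 0.6191 -0.0605  0.0238]
250 268 [0.5242 0.1304 0.0011]
249 284 [0.4962 0.1136 0.1222]
236 285 [0.4953 0.1329 0.1365]
390 253 [ 0.5453 -0.1323  0.049 ]
330 185 [ 0.6809 -0.0261 -0.0018]
245 345 [0.3787 0.1419 0.0014]
```

View pics/z1.png

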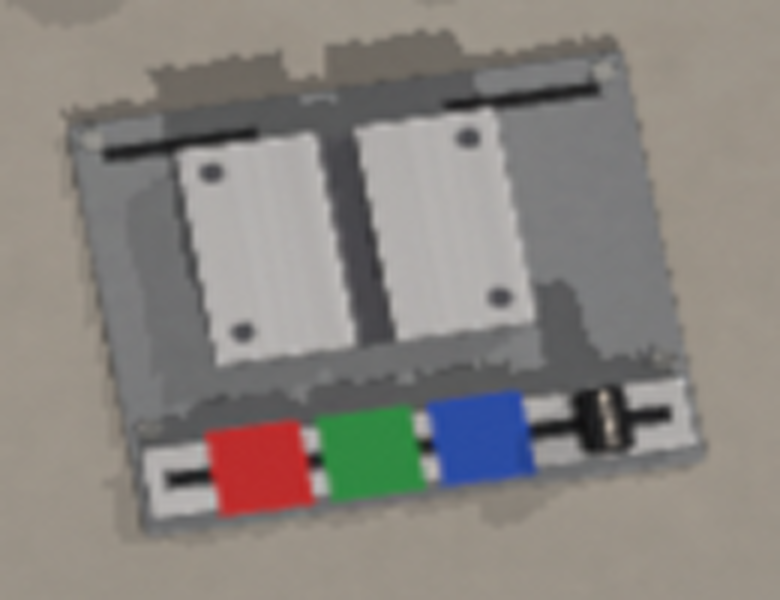

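View pics/z2.png

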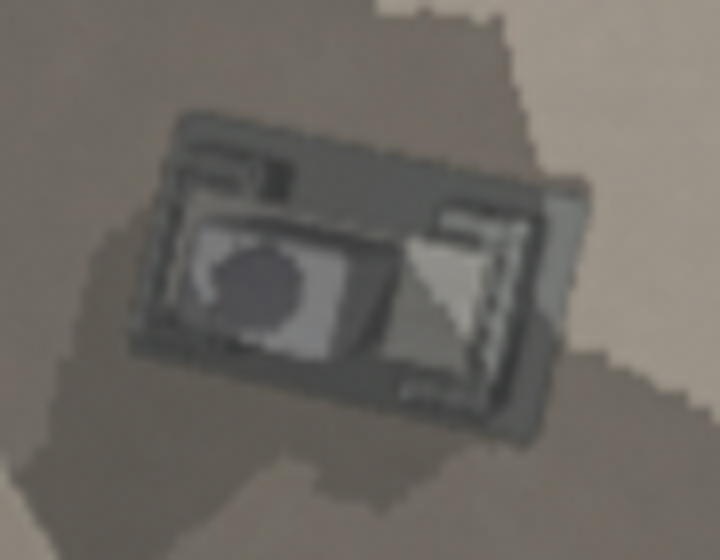

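```bash
python3 - <<'E'
from h import *
c=np.load('pics/top0.npz');im=c['img'].astype(int)
g=im.min(2);m=np.zeros((480,640),np.uint8);m[185:247,312:384]=(g[185:247,312:384]>135)
n,l,s,ce=cv2.connectedComponentsWithStats(m)
for i in range(1,n):
    if s[i,4]>300:
        v,u=np.where(l==i); W=np.array([onz(c,a,b,.038)[:2] for a,b in zip(u,v)])
        r=cv2.minAreaRect((W*1000).astype(np.float32)); print('part',s[i],r,W.mean(0))
v,u=np.where(m>0);W=np.array([onz(c,a,b,.038)[:2] for a,b in zip(u,v)]);print('plate',cv2.minAreaRect((W*1000).astype(np.float32)))
R,G,B=im[...,0],im[...,1],im[...,2]
for n,mm in dict(r=(R>120)&(G<80)&(B<80),g=(G>100)&(R<80)&(B<100),b=(B>120)&(R<90)&(G<110)).items():
    mm=mm.copy();mm[:240]=0;mm[280:]=0;mm[:,:310]=0;mm[:,410:]=0
    v,u=np.where(mm);print(n,len(u),onz(c,u.mean(),v.mean(),.0205))
mm=(im.max(2)<60);mm=mm.copy();mm[:246]=0;mm[262:]=0;mm[:,:385]=0;mm[:,:386]=0;mm[:,397:]=0
v,u=np.where(mm);print('slide',len(u),onz(c,u.mean(),v.mean(),.045))
# bed outline corners in z1 crop (px)
for a,b in [(72,122),(618,48),(700,448),(150,530)]:
    print('bed',onz(c,290+a/6-.4,170+b/5-.4,.008))
# gauge top by depth
P=pts(c);sel=(np.abs(P[...,2]-.136)<.004);sel[:250]=0;sel[320:]=0;sel[:,:205]=0;sel[:,295:]=0
v,u=np.where(sel);W=np.array([onz(c,a,b,.136)[:2] for a,b in zip(u,v)]);print('gtop',len(u),W.mean(0),cv2.minAreaRect((W*1000).astype(np.float32)))
for a,b in [(188,110),(592,185),(535,440),(130,350)]:
    print('stand',onz(c,205+a/8-.4,250+b/8-.4,.0),P[int(250+b/8),int(205+a/8)])
E
```

```text
part [ 349  192   30   46 1005] ((617.969482421875, -87.93431091308594), (79.54834747314453, 44.686031341552734), 7.804410934448242) [ 0.61782483 -0.08746913]
part [320 197  29  46 981] ((610.149658203125, -31.867820739746094), (79.65324401855469, 43.17329025268555), 8.01608657836914) [ 0.60994923 -0.03232872]
plate ((626.5119018554688, -54.01539993286133), (105.94776153564453, 109.68539428710938), 7.949023723602295)
r 271 [ 0.53008345 -0.02790992  0.0205    ]
g 276 [ 0.53489633 -0.06275315  0.0205    ]
b 283 [ 0.53897441 -0.09753099  0.0205    ]
slide 76 [ 0.5450885  -0.13252501  0.045     ]
bed [0.66328532 0.02856958 0.008     ]
bed [ 0.68750159 -0.14590071  0.008     ]
bed [ 0.53424742 -0.16712919  0.008     ]
bed [0.50708894 0.00695903 0.008     ]
gtop 222 [0.49336215 0.13123528] ((493.7032470703125, 131.0280303955078), (32.7304801940918, 23.18714141845703), 75.8582763671875)
stand [0.53407231 0.17256983 0.        ] [ 5.34746949e-01  1.72755837e-01 -5.38867856e-06]
stand [0.51401658 0.07594698 0.        ] [ 0.51347439  0.07531314 -0.00121328]
stand [0.4537221  0.09055321 0.        ] [0.45336764 0.09072673 0.00633983]
stand [0.47711793 0.18708583 0.        ] [0.47806964 0.18507575 0.00810006]
```

```bash
python3 - <<'E'
from h import *
c=np.load('pics/top0.npz');P=pts(c)
for y in np.arange(0.1,.7,.1):
    row=[]
    for x in np.arange(.2,.8,.1):
        s=(abs(P[...,0]-x-.05)<.05)&(abs(P[...,1]-y-.05)<.05)&(c['z_map']>0);row.append(round(float(P[...,2][s].max()),3) if s.any() else None)
    print(round(y,1),row)
st()
snap('wrist','w0.png')
E
```

```text
0.1 [-0.766, 0.024, 0.14, 0.137, 0.131, 0.129, 0.103]
0.2 [-0.767, 0.03, 0.197, 0.234, 0.225, 0.18, 0.196]
0.3 [-0.769, 0.098, 0.208, 0.243, 0.243, 0.241, 0.241]
0.4 [-0.768, 0.171, 0.201, 0.246, 0.251, 0.242, 0.243]
0.5 [-0.765, 0.154, 0.155, None, None, None, None]
0.6 [-0.765, 0.003, 0.004, None, None, None, None]
t 0.1 p [0.2474 0.6005 0.2445] F [ 0.4 -0.5 -0.2] w 0.0851
[[-0.9246, 0.3809, -0.0005], [0.3809, 0.9246, -0.0015], [-0.0001, -0.0016, -1.0]] [-71.4  30.8  -0.3  88.2   0.1  61.2  -4.1]
```

View pics/w0.png

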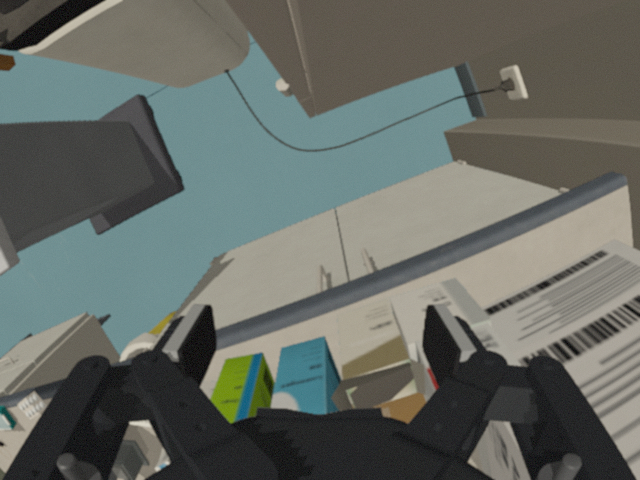

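Call:
arm_command(plan=[[[0,0,0,0,0,0.333,1],[0,0,0,0,0,0.333,1],[0,0,0.31,0.41,-0.78,0.333,1],[0,0,0.31,0.41,-0.78,0.333,1],[0,0,0.31,0.41,-0.78,0.333,1],[0,0,0.31,0.41,-0.78,0.333,1],[0,0,0.31,0.41,-0.78,0.333,1],[0,0,0.31,0.41,-0.78,0.333,1]]])

```text
t: 0.95
eef_pos: [0.3738, 0.3612, 0.3453]
tcp_rot: [[-0.97, 0.241, 0.001], [0.241, 0.97, -0.002], [-0.002, -0.002, -1.0]]
ft_force: [-0.3, 0.8, -0.7]
width: 0.0853
```

Call:
arm_command(plan=[[[0,0,0,0.4,-0.767,0,1],[0,0,0,0.4,-0.767,0,1],[0,0,0,0.4,-0.767,0,1],[0,0,0,0.4,-0.767,-0.15,1],[0,0,0,0.4,-0.767,-0.3,1],[0,0,0,0.4,-0.767,-0.3,1],[0,0,0,0.4,-0.767,-0.3,1],[0,0,0,0.4,-0.767,-0.3,1],[0,0,0,0.4,-0.767,-0.3,1]]])

```text
t: 1.85
eef_pos: [0.4908, 0.1385, 0.256]
tcp_rot: [[-0.973, 0.232, 0.001], [0.232, 0.973, 0.001], [-0.001, 0.001, -1.0]]
ft_force: [-0.4, 0.6, 0.9]
width: 0.0853
```

```bash
python3 - <<'E'
from h import *
st()
c=snap('wrist','w1.png');print(c['K'].tolist(),np.round(c['extrinsics'],3).tolist())
E
```

```text
t 1.85 p [0.4908 0.1385 0.256 ] F [-0.4  0.6  0.9] w 0.0853
[[-0.9728, 0.2317, 0.001], [0.2317, 0.9728, 0.0011], [-0.0007, 0.0013, -1.0]] [-31.4  16.3  12.8 109.2  -4.4  54.9  60. ]
[[371.64829954431775, 0.0, 318.8492503490601], [0.0, 371.64829954431775, 242.39918601245404], [0.0, 0.0, 1.0]] [[0.231, 0.931, 0.284, 0.418], [0.973, -0.222, -0.065, 0.155], [0.002, 0.291, -0.957, 0.384], [0.0, 0.0, 0.0, 1.0]]
```

View pics/w1.png

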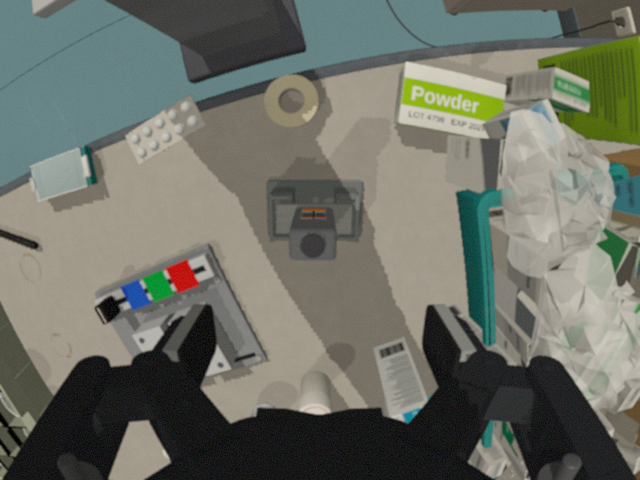

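```bash
cat >> h.py <<'E'
def wonz(c,u,v,z):
    K=c['K'];E=c['extrinsics'];a=np.array([u-K[0,2],v-K[1,2]]);r=np.hypot(*a);t=r/K[0,0]
    d=np.array([*(a/max(r,1e-9)*np.sin(t)),np.cos(t)]);d=E[:3,:3]@d;o=E[:3,3];return o+d*(z-o[2])/d[2]
E
python3 - <<'E'
from h import *
c=np.load('pics/w1.npz');im=c['img'][170:280,255:375,::-1]
cv2.imwrite('pics/z3.png',cv2.resize(im,None,fx=5,fy=5,interpolation=2))
print(wonz(c,313,245,.136))
for a in [(290,234),(335,233),(333,258),(293,260)]:print(wonz(c,*a,.134))
for a in [(268,180),(363,180),(364,240),(268,240)]:print('st',wonz(c,*a,.0))
E
```

```text
[0.49286201 0.13413463 0.136     ]
[0.48190788 0.12020686 0.134     ]
[0.48849438 0.15096104 0.134     ]
[0.50619604 0.14553533 0.134     ]
[0.50106514 0.117407   0.134     ]
st [0.4538831  0.09340799 0.        ]
st [0.47687691 0.18967347 0.        ]
st [5.40993737e-01 1.77452946e-01 5.55111512e-17]
st [0.51689353 0.07627067 0.        ]
```

View pics/z3.png

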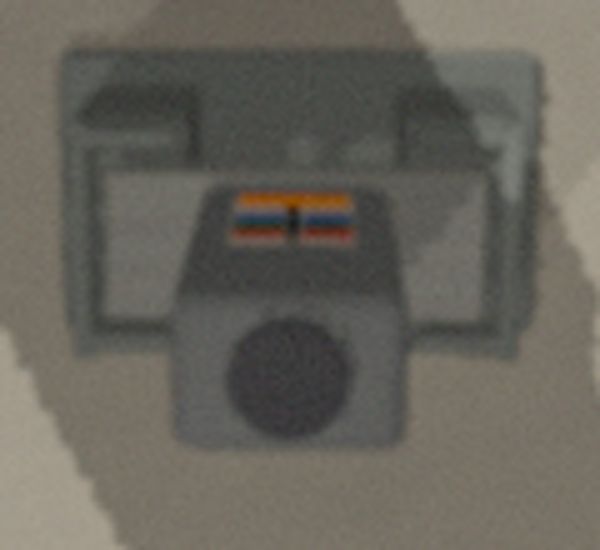

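Call:
arm_command(plan=[[[0,0,0,0.008,-0.018,-0.15,1],[0,0,0,0.008,-0.018,-0.25,1],[0,0,0,0.008,-0.018,-0.34,1],[0,0,0,0.008,-0.018,-0.42,1],[0,0,0,0.008,-0.018,-0.485,1],[0,0,0,0.008,-0.018,-0.485,1],[0,0,0,0.008,-0.018,-0.485,1]]])

```text
t: 2.6
eef_pos: [0.4934, 0.1325, 0.1106]
tcp_rot: [[-0.973, 0.232, 0.001], [0.232, 0.973, 0.001], [-0.001, 0.001, -1.0]]
ft_force: [0.2, -0.0, 0.9]
width: 0.0855
```

```bash
python3 - <<'E'
from h import *
st()
snap('wrist','w2.png')
E
```

```text
t 2.6 p [0.4934 0.1325 0.1106] F [ 0.2 -0.   0.9] w 0.0855
[[-0.9726, 0.2323, 0.001], [0.2323, 0.9726, 0.0007], [-0.0008, 0.0009, -1.0]] [-28.4  29.1  10.4 115.2  -8.6  36.4  64.3]
```

View pics/w2.png

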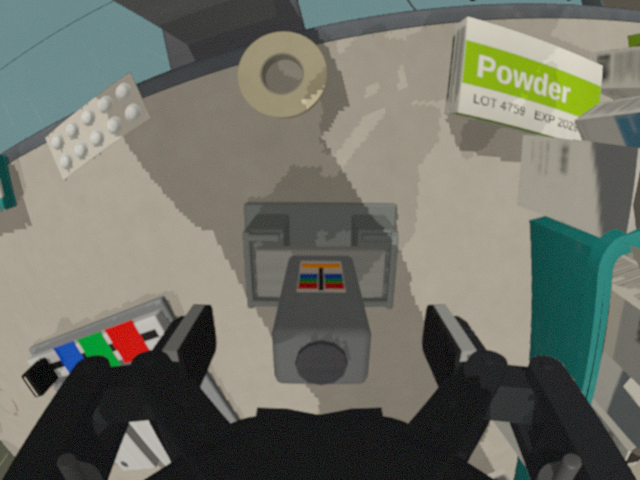

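Gauge sits centred between the fingers (cap at about (321,362)). Close.

Call:
arm_command(plan=[[[0,0,0,0,0,0,-1],[0,0,0,0,0,0,-1],[0,0,0,0,0,0,-1],[0,0,0,0,0,0,-1],[0,0,0,0,0,0,-1],[0,0,0,0,0,0,-1],[0,0,0,0,0,0,-1]]])

```text
t: 3.35
eef_pos: [0.4934, 0.1317, 0.1102]
tcp_rot: [[-0.972, 0.234, 0.001], [0.234, 0.972, 0.0], [-0.001, 0.001, -1.0]]
ft_force: [-0.8, 0.9, 6.1]
width: 0.0336
```

```bash
python3 - <<'E'
from h import *
st()
E
```

```text
t 3.35 p [0.4934 0.1317 0.1102] F [-0.8  0.9  6.1] w 0.0336
[[-0.9723, 0.2336, 0.0008], [0.2336, 0.9723, 0.0004], [-0.0006, 0.0006, -1.0]] [-28.3  29.1  10.5 115.2  -8.6  36.3  64.3]
```

Call:
arm_command(plan=[[[0,0,0,0,0,0.08,-1],[0,0,0,0,0,0.2,-1],[0,0,0,0,0,0.333,-1],[0,0,0.25,0.1,-0.16,0.333,-1],[0,0,0.5,0.2,-0.32,0.333,-1],[0,0,0.737,0.3,-0.48,0.333,-1],[0,0,0.737,0.402,-0.639,0.333,-1],[0,0,0.737,0.402,-0.639,0.333,-1],[0,0,0.737,0.402,-0.639,0.333,-1],[0,0,0.737,0.402,-0.639,0.333,-1]]])

```text
t: 4.35
eef_pos: [0.6129, -0.0605, 0.2087]
tcp_rot: [[-0.991, -0.131, -0.002], [-0.131, 0.991, 0.0], [0.002, 0.001, -1.0]]
ft_force: [0.7, 0.3, -2.5]
width: 0.0333
```

```bash
python3 - <<'E'
from h import *
st()
snap('wrist','w3.png');snap('scene','s3.png');snap('top','t3.png')
E
```

```text
t 4.35 p [ 0.6129 -0.0605  0.2087] F [ 0.7  0.3 -2.5] w 0.0333
[[-0.9914, -0.1311, -0.0018], [-0.1311, 0.9914, 0.0003], [0.0017, 0.0005, -1.0]] [ -6.7  30.   11.3  95.9  -6.9  54.9 104.7]
```

View pics/w3.png

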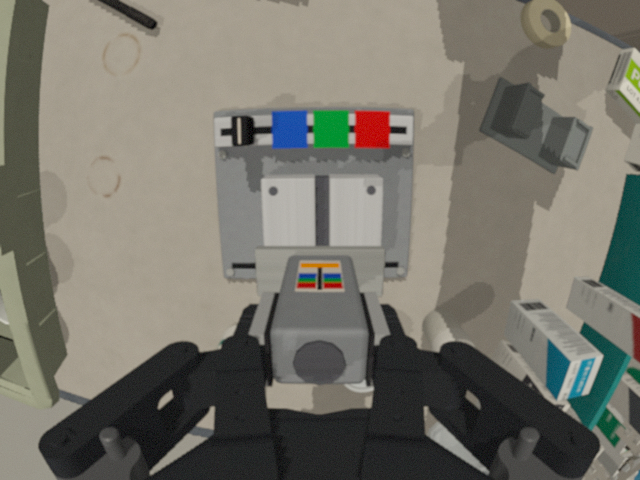

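View pics/s3.png

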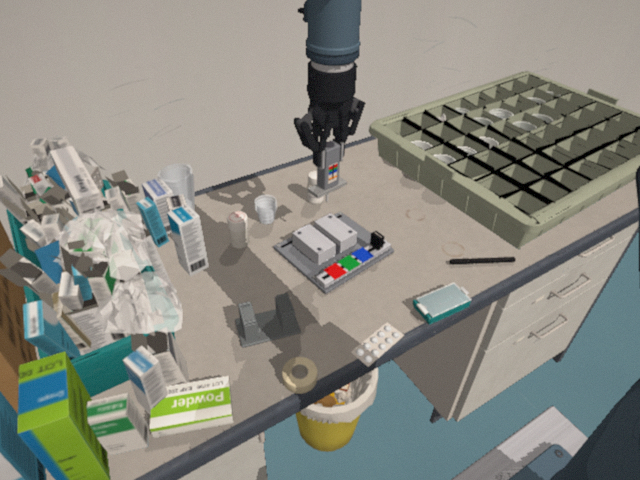

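```bash
python3 - <<'E'
from h import *
c=np.load('pics/w3.npz');im=c['img'].astype(int)
for v in (190,210,230,240):
    g=im[v,300:345].min(1); print(v,''.join('#' if x<110 else '.' for x in g), g[::4])
    col=np.where(g<110)[0]+300; 
    a,b=wonz(c,col.min()-.5,v,.038),wonz(c,col.max()+.5,v,.038); m=(a+b)/2
    # in tool frame about TCP
    R=np.array([[.9914,-.1311],[.1311,.9914]]); 
    print(a[:2],b[:2],'mid rel tool bed axes', (R.T@(m[:2]-[.6129,-.0605])))
v=190
for uv in [(262,178),(382,177)]: print(wonz(c,*uv,.038))
for uv in [(257,250),(385,249)]: print('foot',R.T@(wonz(c,*uv,.1517)[:2]-[.6129,-.0605]))
E
```

```text
190 ...............##############................ [172 173 172 172  60  75  80  99 177 171 171 171]
[ 0.58545195 -0.06741599] [ 0.58395102 -0.05616554] mid rel tool bed axes [-0.02812523  0.00241716]
210 ...............##############................ [172 170 171 170  70  76  75  96 174 169 170 171]
[ 0.60192214 -0.06526887] [ 0.60040712 -0.05388436] mid rel tool bed axes [-0.01151339  0.00245395]
230 ................#############................ [172 172 175 168  78  71  73  96 173 168 168 169]
[ 0.61865936 -0.06225523] [ 0.61723617 -0.05153585] mid rel tool bed axes [0.0054769 0.0029117]
240 ................#############................ [172 170 172 172  79  69  79  98 174 171 167 170]
[ 0.62725794 -0.06113403] [ 0.62582581 -0.05033124] mid rel tool bed axes [0.01414956 0.00293791]
[ 0.58091247 -0.11100613  0.038     ]
[ 0.56717107 -0.01449772  0.038     ]
foot [-0.01388429 -0.03254457]
foot [-0.01445144  0.03510479]
```

Call:
arm_command(plan=[[[0,0,0,0.003,0.004,-0.1,-1],[0,0,0,0.003,0.004,-0.18,-1],[0,0,0,0.003,0.004,-0.23,-1],[0,0,0,0.003,0.004,-0.25,-1],[0,0,0,0.003,0.004,-0.265,-1],[0,0,0,0.003,0.004,-0.265,-1],[0,0,0,0.003,0.004,-0.265,-1]]])

```text
t: 5.2
eef_pos: [0.6152, -0.0591, 0.131]
tcp_rot: [[-0.991, -0.132, 0.002], [-0.132, 0.991, -0.0], [-0.002, -0.0, -1.0]]
ft_force: [0.5, -0.6, -1.4]
width: 0.0333
```

```bash
python3 - <<'E'
from h import *
st()
snap('scene','s4.png');snap('wrist','w4.png')
E
```

```text
t 5.2 p [ 0.6152 -0.0591  0.131 ] F [ 0.5 -0.6 -1.4] w 0.0333
[[-0.9912, -0.1323, 0.0016], [-0.1323, 0.9912, -0.0], [-0.0016, -0.0003, -1.0]] [ -6.   35.7  10.2  98.6  -8.2  46.3 105.6]
```

View pics/w4.png

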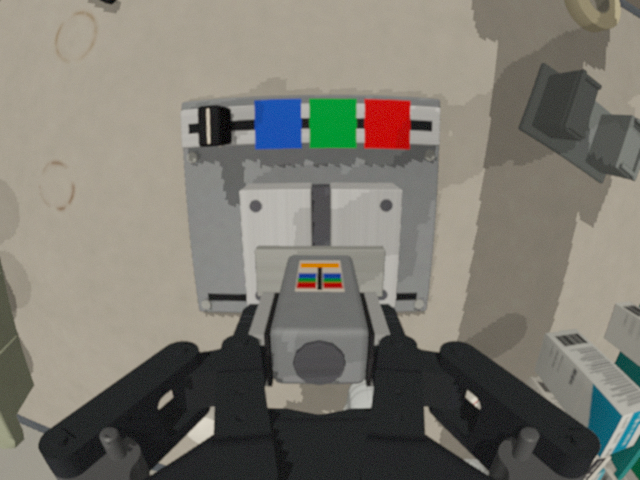

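Call:
arm_command(plan=[[[0,0,0,0,0,-0.008,-1],[0,0,0,0,0,-0.016,-1],[0,0,0,0,0,-0.016,-1],[0,0,0,0,0,-0.016,-1]]])

```text
t: 5.7
eef_pos: [0.6144, -0.059, 0.1252]
tcp_rot: [[-0.991, -0.132, -0.0], [-0.132, 0.991, -0.0], [0.0, 0.0, -1.0]]
ft_force: [0.3, 0.3, -2.2]
width: 0.0332
```

```bash
python3 - <<'E'
from h import *
st()
E
```

```text
t 5.7 p [ 0.6144 -0.059   0.1252] F [ 0.3  0.3 -2.2] w 0.0332
[[-0.9912, -0.1324, -0.0002], [-0.1324, 0.9912, -0.0], [0.0002, 0.0, -1.0]] [ -5.9  36.2  10.1  98.7  -8.3  45.8 105.7]
```

Call:
arm_command(plan=[[[0,0,0,0,0,-0.02,-1],[0,0,0,0,0,-0.04,-1],[0,0,0,0,0,-0.06,-1],[0,0,0,0,0,-0.065,-1],[0,0,0,0,0,-0.065,-1]]])

```text
t: 6.2
eef_pos: [0.6151, -0.059, 0.106]
tcp_rot: [[-0.991, -0.132, 0.001], [-0.132, 0.991, -0.0], [-0.001, -0.0, -1.0]]
ft_force: [-0.2, -0.4, 4.2]
width: 0.0334
```

Call:
arm_command(plan=[[[0,0,0,0,0,-0.006,-1],[0,0,0,0,0,-0.012,-1],[0,0,0,0,0,-0.012,-1]]])

```text
t: 6.5
eef_pos: [0.6152, -0.059, 0.1033]
tcp_rot: [[-0.991, -0.132, 0.002], [-0.132, 0.991, 0.0], [-0.001, -0.0, -1.0]]
ft_force: [0.1, 0.4, 9.1]
width: 0.0333
```

Call:
arm_command(plan=[[[0,0,0,0,0,-0.004,-1],[0,0,0,0,0,-0.007,-1],[0,0,0,0,0,-0.007,-1],[0,0,0,0,0,-0.007,-1]]])

```text
t: 6.9
eef_pos: [0.6154, -0.059, 0.1032]
tcp_rot: [[-0.991, -0.132, 0.002], [-0.132, 0.991, 0.001], [-0.002, 0.0, -1.0]]
ft_force: [-6.7, 1.4, 26.5]
width: 0.0333
```

```bash
python3 - <<'E'
from h import *
st()
snap('scene','s5.png');c=snap('wrist','w5.png')
cv2.imwrite('pics/z5.png',cv2.resize(c['img'][170:400,230:410,::-1],None,fx=3,fy=2.6,interpolation=2)[:600])
E
```

```text
t 6.9 p [ 0.6154 -0.059   0.1032] F [-6.7  1.4 26.5] w 0.0333
[[-0.9912, -0.1322, 0.0019], [-0.1322, 0.9912, 0.0005], [-0.0019, 0.0003, -1.0]] [ -5.6  38.    9.7  99.2  -8.7  43.4 106. ]
```

View pics/z5.png

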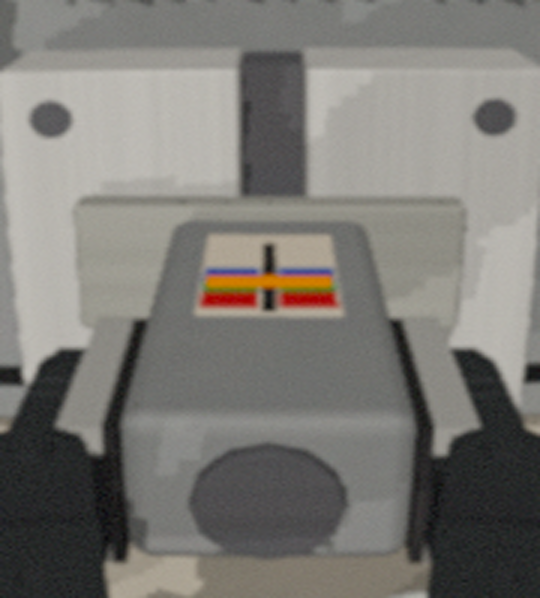

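Call:
arm_command(plan=[[[0,0,0,0,0,0.01,-1],[0,0,0,0,0,0.05,-1],[0,0,0,0,0,0.15,-1],[0,0,0,0,0,0.3,-1],[0,0,0,0,0,0.37,-1],[0,0,0,0,0,0.37,-1]]])

```text
t: 7.6
eef_pos: [0.6158, -0.0593, 0.2143]
tcp_rot: [[-0.991, -0.132, 0.005], [-0.132, 0.991, -0.0], [-0.004, -0.001, -1.0]]
ft_force: [0.2, -0.3, -1.7]
width: 0.0335
```

```bash
python3 - <<'E'
from h import *
st()
c=snap('wrist','w6.png')
cv2.imwrite('pics/z6.png',cv2.resize(c['img'][250:310,280:360,::-1],None,fx=9,fy=9,interpolation=2)[:600])
im=c['img']
for v in range(256,298): print(v,im[v,308],im[v,333])
E
```

```text
t 7.6 p [ 0.6158 -0.0593  0.2143] F [ 0.2 -0.3 -1.7] w 0.0335
[[-0.9912, -0.1322, 0.0045], [-0.1322, 0.9912, -0.0001], [-0.0045, -0.0007, -1.0]] [ -6.9  29.7  11.5  95.6  -6.9  55.2 104.6]
256 [112 112 106] [108 108 104]
257 [103 107 102] [105 103 101]
258 [101 102 102] [102 102  99]
259 [120 118 111] [113 110 109]
260 [144 138 125] [140 133 122]
261 [167 157 141] [157 149 135]
262 [169 160 146] [168 158 142]
263 [166 156 141] [170 160 145]
264 [169 159 143] [169 159 143]
265 [166 158 140] [167 158 141]
266 [168 159 143] [169 160 144]
267 [167 158 143] [171 161 146]
268 [168 158 142] [168 158 142]
269 [167 157 140] [171 161 145]
270 [171 162 145] [170 160 142]
271 [168 159 145] [166 159 144]
272 [143 139 138] [149 142 141]
273 [104 112 142] [102 111 142]
274 [ 67  75 137] [ 74  75 139]
275 [130  78 122] [130  80 124]
276 [181 103  73] [181 103  70]
277 [199 119   0] [200 118   0]
278 [203 120   0] [202 119   0]
279 [194 119   0] [192 117   0]
280 [157 119   0] [156 121   0]
281 [105 116  23] [106 113  29]
282 [121  89  15] [122  91  13]
283 [152  50  14] [153  49  14]
284 [158   3   0] [158   5   0]
285 [160   1   6] [158  10   1]
286 [157  20  16] [158   1   4]
287 [162  71  58] [163  55  47]
288 [169 121 106] [168 109  96]
289 [172 153 139] [173 154 138]
290 [171 162 146] [170 163 147]
291 [149 142 132] [157 147 137]
292 [121 118 113] [128 125 119]
293 [107 107 104] [112 112 107]
294 [108 108 106] [104 105 103]
295 [106 107 106] [109 108 105]
296 [104 106 102] [105 104 102]
297 [107 106 104] [107 108 103]
```

View pics/z6.png

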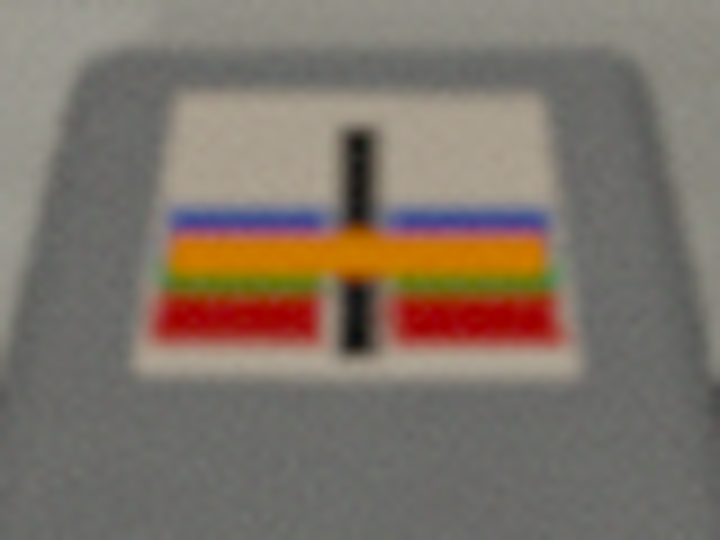

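```bash
python3 - <<'E'
from h import *
for f in ('w3','w6'):
    im=np.load(f'pics/{f}.npz')['img'].astype(int)
    print(f)
    for v in range(258,294): print(v,im[v,304:316].mean(0).astype(int),im[v,326:338].mean(0).astype(int))
E
```

```text
w3
258 [105 105 102] [104 104 102]
259 [117 115 109] [113 111 107]
260 [143 137 126] [136 131 122]
261 [165 154 138] [158 148 133]
262 [174 150 127] [173 149 125]
263 [183 134  87] [183 134  85]
264 [194 120   2] [194 120   4]
265 [200 118   0] [201 118   0]
266 [199 125   0] [199 124   4]
267 [190 140  88] [189 139  87]
268 [176 152 128] [177 153 128]
269 [169 158 142] [169 158 141]
270 [169 159 144] [168 159 143]
271 [166 157 142] [166 157 143]
272 [148 142 141] [148 142 141]
273 [108 111 139] [107 112 139]
274 [ 56  75 137] [ 54  73 137]
275 [ 18  57 136] [ 18  56 137]
276 [ 20  60 138] [ 15  58 138]
277 [ 18  74 129] [ 12  72 129]
278 [ 14 100 100] [  8 100  99]
279 [  8 114  60] [  2 114  60]
280 [ 26 120  42] [ 15 117  36]
281 [ 77 114  34] [ 77 113  33]
282 [130  92  28] [130  90  25]
283 [155  51  12] [155  49  11]
284 [160  18  14] [160   9   3]
285 [160  14  12] [159   4   5]
286 [159  29  23] [159   9   6]
287 [163  71  62] [164  51  45]
288 [168 119 105] [168 108  95]
289 [171 153 137] [172 152 136]
290 [169 161 145] [170 162 146]
291 [152 146 133] [156 149 137]
292 [125 
[... 509 characters left out ...]
 [147 142 141] [147 142 142]
273 [103 111 141] [101 109 140]
274 [ 71  76 137] [ 70  73 137]
275 [128  78 120] [128  77 121]
276 [181 104  69] [181 104  69]
277 [199 117   0] [199 117   0]
278 [203 120   0] [202 119   0]
279 [194 120   0] [194 119   0]
280 [156 120   2] [155 120   0]
281 [106 114  20] [106 114  23]
282 [124  91  25] [124  90  20]
283 [152  52  18] [152  48  11]
284 [159  17  12] [158   8   3]
285 [159  15  12] [158   4   4]
286 [158  28  25] [158   7   9]
287 [162  69  60] [162  51  43]
288 [168 119 106] [169 109  97]
289 [172 154 137] [172 152 136]
290 [169 160 145] [170 162 146]
291 [150 143 131] [155 148 136]
292 [123 120 114] [128 124 117]
293 [108 108 104] [109 109 105]
```

```bash
python3 - <<'E'
from h import *
for f,t in (('w3',[.6129,-.0605,.2087]),('w6',[.6158,-.0593,.2143])):
    c=np.load(f'pics/{f}.npz');im=c['img'].astype(float);K=c['K'];E=c['extrinsics'];s=c
    R=np.array([.9914,.131,0]) # bed x
    def h(v,off,u=320.):
        a=np.array([u-K[0,2],v-K[1,2]]);r=np.hypot(*a);th=r/K[0,0]
        d=E[:3,:3]@np.array([*(a/r*np.sin(th)),np.cos(th)]);o=E[:3,3]
        l=(-off-R@(o-np.array(t)))/(R@d); return 1000*((o+d*l)[2]-t[2]+.065)
    o=im[255:295,304:338]; w=np.clip((o[...,0]-o[...,2]-120)*(o[...,1]>85),0,None).sum(1); cen=(w*np.arange(255,295)).sum()/w.sum()
    print(f,'orange row',cen,[round(h(cen,x),2) for x in (.012,.013,.014)])
    for v in (260.3,272.8,277.8,282.2,287.6,291.6): print(v,[round(h(v,x),2) for x in (.012,.0125,.013)])
E
```

```text
w3 orange row 265.04277663934425 [np.float64(25.47), np.float64(28.18), np.float64(30.88)]
260.3 [np.float64(18.66), np.float64(20.07), np.float64(21.48)]
272.8 [np.float64(35.65), np.float64(36.92), np.float64(38.19)]
277.8 [np.float64(41.66), np.float64(42.88), np.float64(44.1)]
282.2 [np.float64(46.63), np.float64(47.81), np.float64(48.99)]
287.6 [np.float64(52.36), np.float64(53.49), np.float64(54.63)]
291.6 [np.float64(56.37), np.float64(57.47), np.float64(58.57)]
w6 orange row 278.15391156462584 [np.float64(42.26), np.float64(44.65), np.float64(47.04)]
260.3 [np.float64(19.3), np.float64(20.68), np.float64(22.06)]
272.8 [np.float64(35.95), np.float64(37.2), np.float64(38.45)]
277.8 [np.float64(41.85), np.float64(43.05), np.float64(44.25)]
282.2 [np.float64(46.74), np.float64(47.9), np.float64(49.06)]
287.6 [np.float64(52.38), np.float64(53.5), np.float64(54.62)]
291.6 [np.float64(56.33), np.float64(57.42), np.float64(58.5)]
```

Call:
arm_command(plan=[[[0,0,-0.25,-0.13,0.2,0,-1],[0,0,-0.5,-0.26,0.4,0,-1],[0,0,-0.738,-0.36,0.56,0,-1],[0,0,-0.738,-0.408,0.637,0,-1],[0,0,-0.738,-0.408,0.637,0,-1],[0,0,-0.738,-0.408,0.637,0,-1],[0,0,-0.738,-0.408,0.637,-0.05,-1],[0,0,-0.738,-0.408,0.637,-0.1,-1],[0,0,-0.738,-0.408,0.637,-0.1,-1]]])

```text
t: 8.55
eef_pos: [0.4897, 0.1306, 0.178]
tcp_rot: [[-0.972, 0.235, -0.006], [0.235, 0.972, -0.003], [0.005, -0.004, -1.0]]
ft_force: [-0.7, 0.0, -1.2]
width: 0.0338
```

```bash
python3 - <<'E'
from h import *
st()
c=snap('wrist','w7.png');c=snap('scene','s7.png')
cv2.imwrite('pics/z7.png',cv2.resize(c['img'][210:340,210:330,::-1],None,fx=5,fy=4.6,interpolation=2)[:600])
E
```

```text
t 8.55 p [0.4897 0.1306 0.178 ] F [-0.7  0.  -1.2] w 0.0338
[[-0.972, 0.2347, -0.0063], [0.2347, 0.9721, -0.003], [0.0054, -0.0044, -1.0]] [-30.8  22.6  13.3 113.3  -7.1  45.2  63. ]
```

View pics/w7.png

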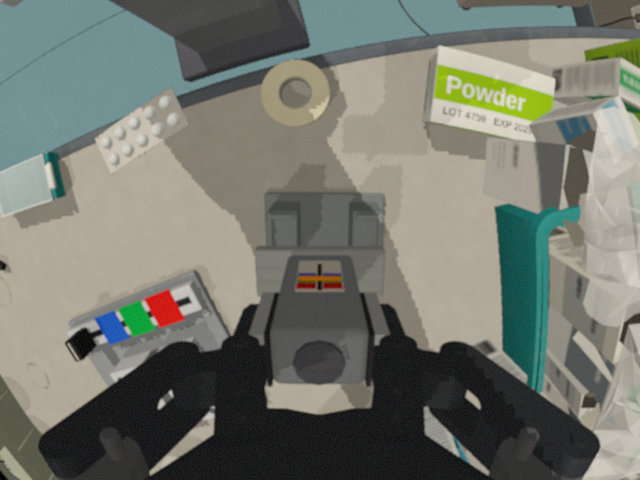

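View pics/z7.png

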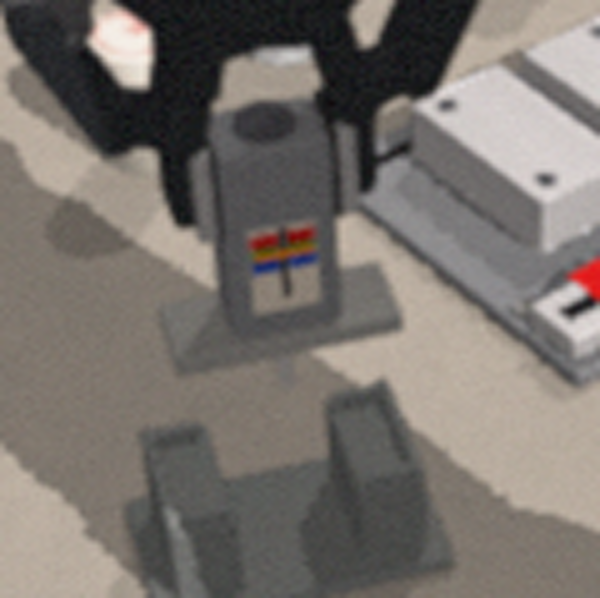

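Call:
arm_command(plan=[[[0,0,0,0.008,0.003,-0.06,-1],[0,0,0,0.008,0.003,-0.13,-1],[0,0,0,0.008,0.003,-0.17,-1],[0,0,0,0.008,0.003,-0.18,-1],[0,0,0,0.008,0.003,-0.18,-1],[0,0,0,0.008,0.003,-0.18,-1]]])

```text
t: 9.25
eef_pos: [0.4951, 0.133, 0.1279]
tcp_rot: [[-0.972, 0.234, 0.001], [0.234, 0.972, 0.0], [-0.001, 0.001, -1.0]]
ft_force: [0.4, 0.1, -2.2]
width: 0.0335
```

```bash
python3 - <<'E'
from h import *
st()
c=snap('wrist','w8.png')
E
```

```text
t 9.25 p [0.4951 0.133  0.1279] F [ 0.4  0.1 -2.2] w 0.0335
[[-0.9722, 0.2343, 0.0012], [0.2343, 0.9722, 0.0004], [-0.0011, 0.0007, -1.0]] [-29.6  27.6  12.1 114.5  -8.9  38.6  64.5]
```

View pics/w8.png

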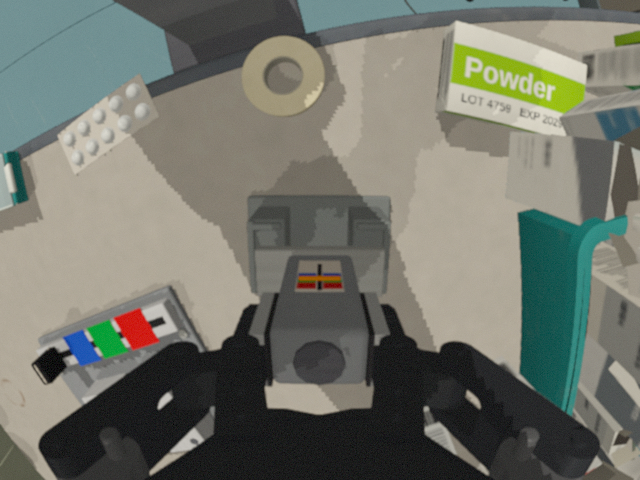

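Call:
arm_command(plan=[[[0,0,0,-0.006,-0.004,-0.01,-1],[0,0,0,-0.006,-0.004,-0.025,-1],[0,0,0,-0.006,-0.004,-0.04,-1],[0,0,0,-0.006,-0.004,-0.055,-1],[0,0,0,-0.006,-0.004,-0.055,-1],[0,0,0,-0.006,-0.004,-0.055,-1]]])

```text
t: 9.9
eef_pos: [0.4926, 0.1318, 0.1103]
tcp_rot: [[-0.972, 0.234, -0.0], [0.234, 0.972, -0.0], [0.0, -0.0, -1.0]]
ft_force: [-0.9, 0.1, -1.9]
width: 0.0332
```

```bash
python3 - <<'E'
from h import *
st()
c=snap('wrist','w9.png');c=snap('scene','s9.png')
cv2.imwrite('pics/z9.png',cv2.resize(c['img'][210:350,210:330,::-1],None,fx=5,fy=4.2,interpolation=2)[:600])
E
```

```text
t 9.9 p [0.4926 0.1318 0.1103] F [-0.9  0.1 -1.9] w 0.0332
[[-0.9722, 0.2341, -0.0002], [0.2341, 0.9722, -0.0001], [0.0002, -0.0002, -1.0]] [-29.2  29.2  11.5 115.3  -9.5  36.4  65. ]
```

View pics/z9.png

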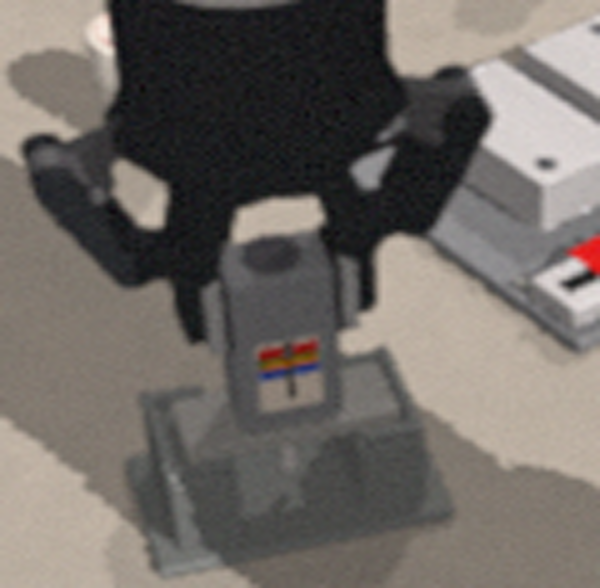

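Seated between lips, still hanging a hair above. Lower 1 mm, then release.

Call:
arm_command(plan=[[[0,0,0,0.001,0,-0.003,-1],[0,0,0,0.001,0,-0.003,-1]]])

```text
t: 10.2
eef_pos: [0.4929, 0.1318, 0.1102]
tcp_rot: [[-0.972, 0.234, -0.001], [0.234, 0.972, 0.0], [0.001, 0.0, -1.0]]
ft_force: [-1.7, -0.1, 6.6]
width: 0.0335
```

Call:
arm_command(plan=[[[0,0,0,0,0,0,1],[0,0,0,0,0,0,1],[0,0,0,0,0,0,1],[0,0,0,0,0,0,1],[0,0,0,0,0,0,1],[0,0,0,0,0,0,1],[0,0,0,0,0,0,1]]])

```text
t: 10.9
eef_pos: [0.493, 0.1318, 0.1097]
tcp_rot: [[-0.972, 0.234, 0.0], [0.234, 0.972, -0.0], [-0.0, -0.0, -1.0]]
ft_force: [-0.2, -0.1, -0.7]
width: 0.085
```

```bash
python3 - <<'E'
from h import *
st()
snap('wrist','w10.png')
E
```

```text
t 10.9 p [0.493  0.1318 0.1097] F [-0.2 -0.1 -0.7] w 0.085
[[-0.9722, 0.2341, 0.0], [0.2341, 0.9722, -0.0], [-0.0, -0.0, -1.0]] [-29.2  29.3  11.5 115.3  -9.5  36.3  65. ]
```

View pics/w10.png

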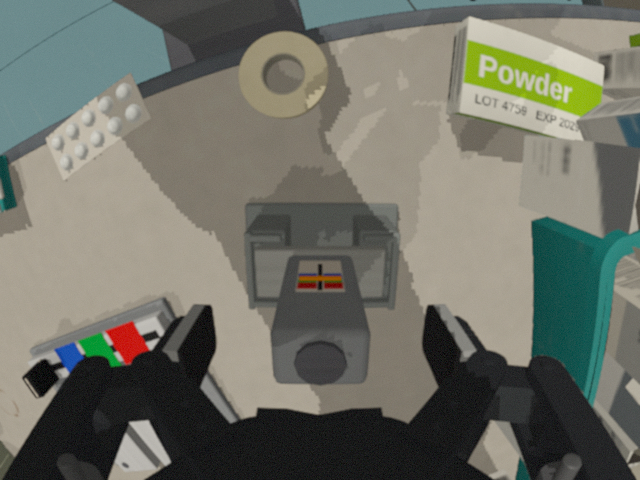

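Call:
arm_command(plan=[[[0,0,0,0,0,0.1,1],[0,0,0,0,0,0.25,1],[0,0,0,0,0,0.4,1],[0,0,0.2,0.03,-0.15,0.4,1],[0,0,0.45,0.06,-0.3,0.4,1],[0,0,0.738,0.1,-0.45,0.4,1],[0,0,0.738,0.13,-0.61,0.4,-0.4],[0,0,0.738,0.173,-0.77,0.4,-0.4],[0,0,0.738,0.173,-0.881,0.3,-0.4],[0,0,0.738,0.173,-0.881,0.2,-0.4],[0,0,0.738,0.173,-0.881,0.2,-0.4],[0,0,0.738,0.173,-0.881,0.2,-0.4]]])

```text
t: 12.15
eef_pos: [0.5448, -0.1317, 0.1698]
tcp_rot: [[-0.991, -0.133, -0.001], [-0.133, 0.991, 0.001], [0.001, 0.001, -1.0]]
ft_force: [-0.1, 0.5, 0.4]
width: 0.0255
```

```bash
python3 - <<'E'
from h import *
st()
snap('wrist','w11.png');snap('scene','s11.png')
E
```

```text
t 12.15 p [ 0.5448 -0.1317  0.1698] F [-0.1  0.5  0.4] w 0.0255
[[-0.9911, -0.1332, -0.0009], [-0.1332, 0.9911, 0.0006], [0.0009, 0.0007, -1.0]] [ -2.3  28.   14.7 106.2  -9.4  47.  115. ]
```

View pics/w11.png

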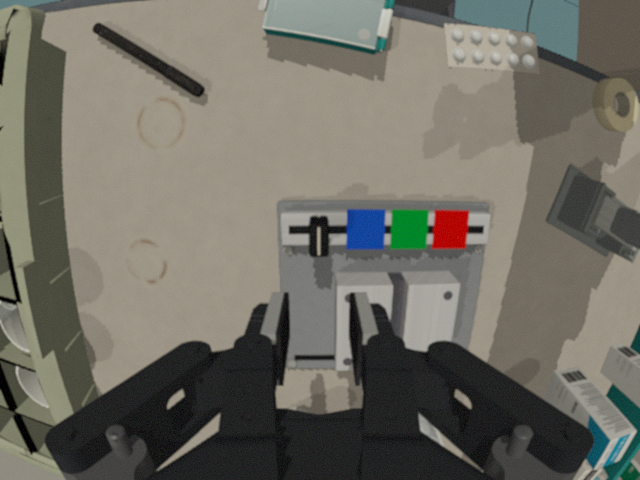

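View pics/s11.png

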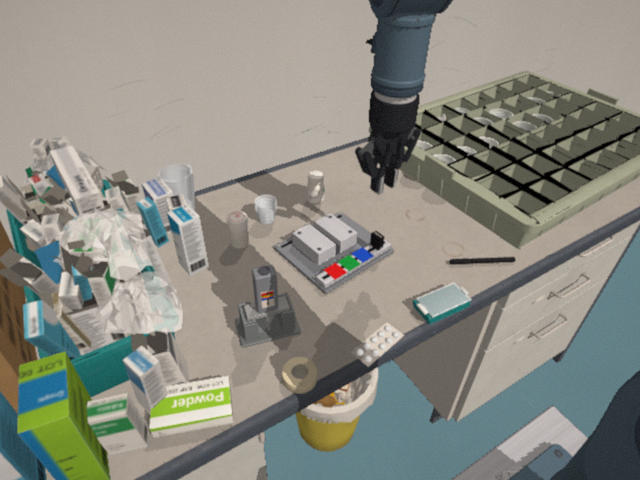

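```bash
python3 - <<'E'
from h import *
c=np.load('pics/w11.npz');im=c['img'].astype(int)
cv2.imwrite('pics/z11.png',cv2.resize(im[195:270,270:400,::-1].astype(np.uint8),None,fx=6,fy=6,interpolation=2))
B=np.array([[.9911,-.1332],[.1332,.9911]])
f=lambda u,v,z:np.round(B.T@(wonz(c,u,v,z)[:2]-[.5448,-.1317])*1000,1)
print(f(319,235,.0515),f(309.5,236,.0515),f(328.5,236,.0515),f(319,218,.0515),f(319,255,.0515))
print('fields',f(365.5,229.5,.0205),f(409,229.5,.0205),f(450.5,229.5,.0205))
E
```

```text
[-4.8  0.4] [-4.1 -6.1] [-4.1  7. ] [-16.8   0.4] [9.7 0.4]
fields [-0.6 36.6] [-0.7 71.4] [ -1.  106.5]
```

View pics/z11.png

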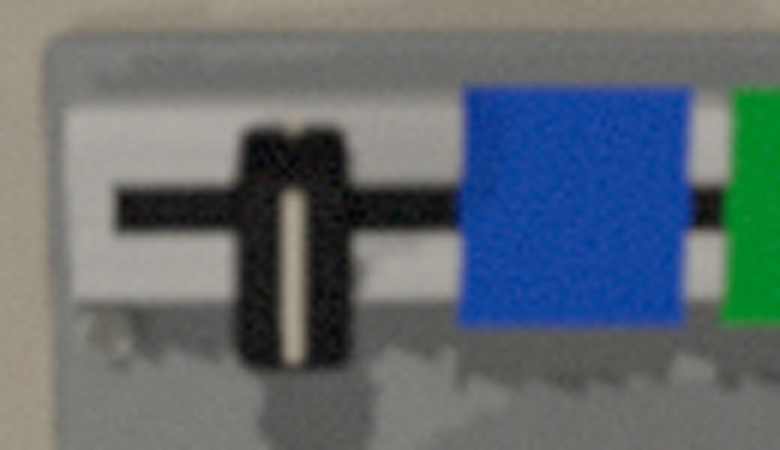

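Call:
arm_command(plan=[[[0,0,0,0,0,-0.12,-0.4],[0,0,0,0,0,-0.23,-0.4],[0,0,0,0,0,-0.32,-0.4],[0,0,0,0,0,-0.38,-0.4],[0,0,0,0,0,-0.42,-0.4],[0,0,0,0,0,-0.42,-0.4],[0,0,0,0,0,-0.42,-0.4]]])

```text
t: 12.95
eef_pos: [0.5459, -0.1323, 0.0448]
tcp_rot: [[-0.991, -0.133, 0.002], [-0.133, 0.991, -0.0], [-0.002, -0.0, -1.0]]
ft_force: [0.8, 0.0, -0.4]
width: 0.0257
```

```bash
python3 - <<'E'
from h import *
st()
snap('wrist','w12.png')
E
```

```text
t 12.95 p [ 0.5459 -0.1323  0.0448] F [ 0.8  0.  -0.4] w 0.0257
[[-0.9911, -0.133, 0.0018], [-0.133, 0.9911, -0.0002], [-0.0018, -0.0004, -1.0]] [  0.6  39.5  11.2 108.7 -13.1  32.9 118. ]
```

View pics/w12.png

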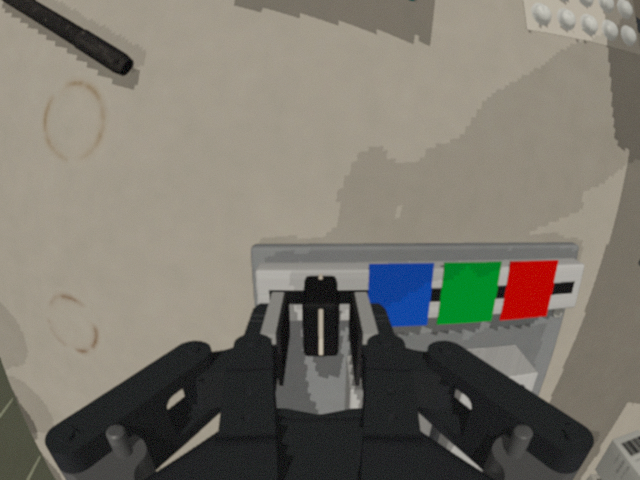

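Call:
arm_command(plan=[[[0,0,0,-0.003,0.02,0,-0.4],[0,0,0,-0.008,0.06,0,-0.4],[0,0,0,-0.014,0.105,0,-0.4],[0,0,0,-0.02,0.15,0,-0.4],[0,0,0,-0.026,0.195,0,-0.4],[0,0,0,-0.031,0.23,0,-0.4],[0,0,0,-0.033,0.246,0,-0.4],[0,0,0,-0.034,0.252,0,-0.4],[0,0,0,-0.034,0.252,0,-0.4]]])

```text
t: 13.9
eef_pos: [0.5343, -0.0566, 0.0435]
tcp_rot: [[-0.991, -0.133, -0.001], [-0.133, 0.991, 0.0], [0.001, 0.0, -1.0]]
ft_force: [-0.4, -0.2, 0.0]
width: 0.0256
```

```bash
python3 - <<'E'
from h import *
st()
snap('wrist','w13.png')
E
```

```text
t 13.9 p [ 0.5343 -0.0566  0.0435] F [-0.4 -0.2  0. ] w 0.0256
[[-0.9912, -0.1326, -0.0008], [-0.1326, 0.9912, 0.0003], [0.0007, 0.0004, -1.0]] [ -7.6  38.2  11.5 112.2 -13.9  31.  111.1]
```

View pics/w13.png

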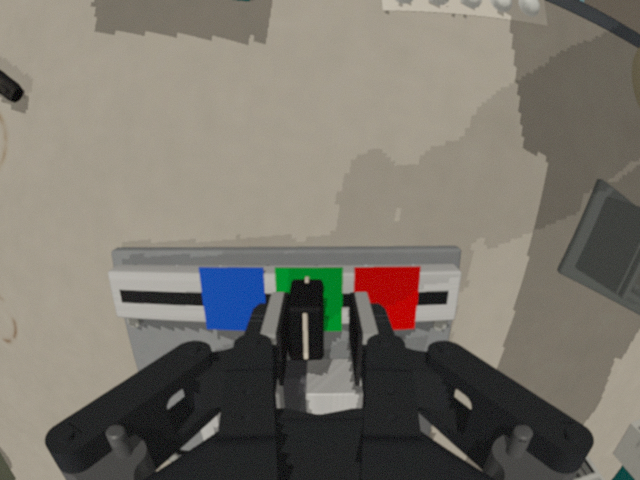

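Call:
arm_command(plan=[[[0,0,0,0.001,-0.01,0,-0.4],[0,0,0,0.001,-0.012,0,-0.4],[0,0,0,0.001,-0.012,0.12,-0.4],[0,0,0,0.001,-0.012,0.3,-0.4],[0,0,0,0.001,-0.012,0.5,-0.4],[0,0,0,-0.2,-0.012,0.5,0],[0,0,0,-0.2,-0.012,0.5,0],[0,0,0,-0.2,-0.012,0.5,0]]])

```text
t: 14.75
eef_pos: [0.4729, -0.0609, 0.1941]
tcp_rot: [[-0.991, -0.131, -0.0], [-0.131, 0.991, 0.001], [0.0, 0.001, -1.0]]
ft_force: [0.3, -0.2, -0.5]
width: 0.0428
```

```bash
python3 - <<'E'
from h import *
st()
c=snap('wrist','w14.png');snap('scene','s14.png');t=snap('top','t14.png')
for f in ('top0','t14'):
    c=np.load(f'pics/{f}.npz');P=pts(c);sel=(abs(P[...,2]-.136)<.004);sel[:250]=0;sel[320:]=0;sel[:,:205]=0;sel[:,295:]=0
    v,u=np.where(sel);print(len(u),[np.round(np.mean([onz(c,a,b,.136)[:2] for a,b in zip(u,v)],0),4)] if len(u) else '')
E
```

```text
t 14.75 p [ 0.4729 -0.0609  0.1941] F [ 0.3 -0.2 -0.5] w 0.0428
[[-0.9914, -0.1312, -0.0004], [-0.1312, 0.9914, 0.0007], [0.0003, 0.0008, -1.0]] [-12.3  18.4  17.1 117.2  -7.5  45.4 106.8]
222 [array([0.4934, 0.1312])]
224 [array([0.4928, 0.1302])]
```

View pics/w14.png

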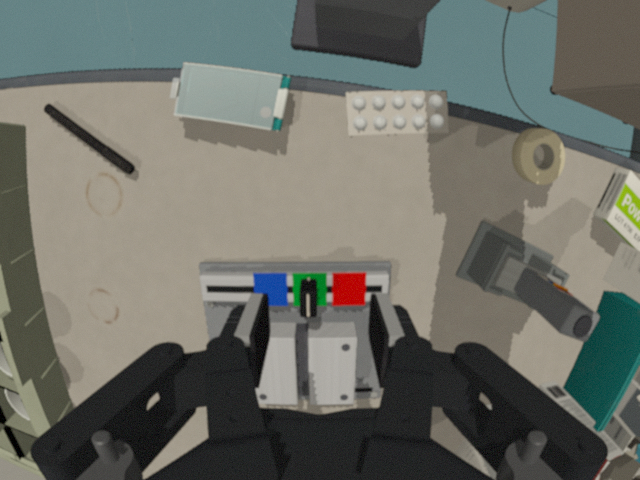

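View pics/s14.png

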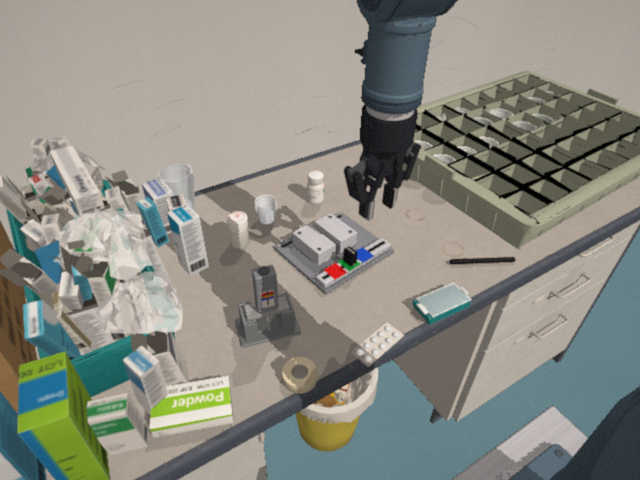

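```bash
python3 - <<'E'
from h import *
print(hand_in()); st()
E
```

```text
the job is handed in; nothing more can be done
None
the job is handed in; nothing more can be done
```

The groove was measured, the gauge is back on its stand, and the slide is on green. The job is handed in, at about 15 s of the 72 s allowed.

- **Groove:** I found it in the top and wrist images, about 9 mm to +y of the bed's centre line. Lowered about 8 mm below the plate's top, the probe met no force, so it was in the groove and had not been pressed in before that. I then pressed until the tool's height stopped falling and the force rose to about 26 N, with the foot level on the plate.
- **Reading:** my estimate from the wrist images is roughly 15 mm, to within about 1 mm. The orange marker lies between the blue and red bands, over green. It is close to the blue/green limit, and the raw wrist view put it almost on that line. Correcting for the slanted view moved it into green, and the scene camera agreed.
- **Gauge:** it is upright between the lips of its stand, and its cap is within about 1 mm of where it started.
- **Slide:** I pushed it about 71 mm. The last pictures show it on the green field, about 1.5 mm from the centre.
- **Everything else:** the bottle, cups, vial and tape look unmoved in the last scene picture. The arm is clear of everything, and no check failed.

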